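# Reject a worn starter pinion through the flap of the reject box

### The arm

A 7-joint arm with a two-finger parallel gripper is mounted at the origin on the work surface. World frame = base frame: x ahead of the robot, y to its left, z up, the work surface at z = 0. Lengths are in m, angles in rad, forces in N, time in s.
With the tool pointing down it reaches from about 0.35 to 0.9 m from the base axis. Payload 8.1 kg.
Tool frame: the origin (TCP) lies between the finger pads; the fingertips stand ahead of it and the grasp point (between the pads) is the TCP (arm.nose_length is the z of the fingertips in the tool frame, in m); z points along the fingers, y is the line along which they close (so a half turn about z gives the same grasp; the last joint's range is limited). The gripper opens to 92 mm and grips with 3 to 60 N. Pads are 19 mm wide; open, the fingers measure 130 mm over their backs; the gripper's body (75 mm by 190 mm) begins 47 mm behind the grasp point.
Start: joints at [-1.213, 0.434, 0.025, 1.573, -0.012, 1.134, -0.075], TCP at [0.278, 0.56, 0.246] pointing down, gripper open.
Joint ranges: [-2.62, 2.62], [-0.44, 2.09], [-1.27, 1.32], [0.08, 2.57], [-1.32, 4.46], [0.12, 2], [-2.74, 2.74]. Speed limits (rad/s): [2.22, 2.22, 3.01, 3.01, 3.14, 3.14, 3.14].

### API

Orientations are given as a rotation vector (axis times angle).
In Python, from cell import sensors, optics, arm gives the robot as it stands.
- The arm moves only by the tool arm_command, never from a script. Its argument "deltas" is one flat list of numbers, 7 for each row, row after row: the turn, a rotation vector about the world's x, y, z as a fraction of full scale, then the shift along the world's x, y, z as a fraction of full scale, then the finger opening in mm, from 0 to 91.8. In form: [wx, wy, wz, dx, dy, dz, fingers, wx, wy, wz, dx, dy, dz, fingers, ...]. A call has 1 to 20 rows; each row is the pose to reach, as a shift and turn from the pose commanded when the call began; what a row does not reach only later rows make up. Full scale, the value 1, is 1 m for a shift and 90 degrees for a turn. A row lasts 1/10 s, in which the tool goes at most 50 mm and 8.59 degrees, less where a joint would pass 70% of its speed; a pose out of reach is approached as far as the arm can. A call with a number of a shift or a turn outside -1 to 1 is refused whole. A call with a gripper value outside its range is refused whole. The fingers move at their own pace and stop on an object; "force" is the grip in N (left out, the last holds). Time passes only in rows, so rows that repeat a pose let the fingers close. It gives the time, the measured TCP pose, the force, the opening and the grip force at its end, in the units of the state.
- sensors.observe(): the state, without advancing time (a new reading comes with each control period).
- optics.get_image(name): name is "side" or "top" or "wrist"; returns the picture (480x640x3 uint8, blue, green, red); there is no depth.
- optics.calibration(name): a dict with "camera_matrix" (3x3 intrinsics, pixels), "D" ([k1, k2, p1, p2, k3] as OpenCV has them; the pictures are not rectified), "rvec" (rotation vector, rad) and "tvec" (3), from world to camera coordinates, as OpenCV has them. Camera axes: x right, y down, z forward; pixel columns grow to the right and rows downward; lengths in m; the calibration is good to about 2 mm. A picture is of the moment at which its call begins: read the wrist's pose just before it. calibration takes no time and is no camera call; for the wrist camera it gives the pose at the moment of the call.
- arm.sign_off(): hands the job in; it is judged then, once.
The state is a dict: "clock": time; "joints": joint angles; "dq": joint speeds; "joint_efforts": joint torques, N m; "position": TCP position; "ee_rot": TCP orientation; "force": force on the tool from outside, world axes, zero at the start; "ft_torque": the same for the moment, N m; "width": opening from 0.0 (shut) to 1.0 (fully open); "gripper_force": force on a finger pad.
Only numpy, scipy, OpenCV 4.12 (cv2) and the standard library are available. Lean on these libraries where they do the work, as an engineer would, in place of code of your own. Each camera call takes 0.05 s, during which the arm holds its last target. There are 200 camera calls.

### The job

Take the starter pinion painted red off the bench and push it with the gripper down through the sprung flap on top of the red reject box, so that it lies inside the box and the flap has closed again behind it. Leave the good pinion, painted green, standing where it is.

Things in the scene. Friction and masses are not known exactly. Their poses are not given: they have to be found in the camera images.
- reject_pinion: Rejected starter pinion, bright steel, standing upright, 60 mm tall, 0.28 kg. Foot: toothed gear 42 mm in diameter, 20 mm high; above it a round shaft 24 mm in diameter, 40 mm long, the place to grip. The shaft's top 14 mm and a ring on the gear's upper face are painted red. Origin: centre of the underside, z up along the shaft; yaw of no account.
- good_pinion: The good pinion: same shape and size, but painted green instead of red. Origin: centre of its underside. To be left standing where it is.
- mouth (a point): Centre of the 86 (x) by 150 (y) mm mouth in the top of the red steel reject box, level with its top; z up. Box: fixed, 180 (x) by 220 (y) by 170 mm high, inside wider than the mouth, floor 166 mm below this point. A steel flap with a yellow strip on its free edge fills the mouth, hinged on the +x edge (6 mm high barrel there); it swings down inside, reaching 85 mm below the top.
- flap (a joint): Flap angle in rad: 0 shut (level), 1.45 fully open, hanging inside. A spring shuts it (0.20 Nm shut, 0.32 Nm open; 4 N at its middle starts it; the pinion's weight there does not). A pinion lowered upright through the middle swings it aside; let go with its foot some 75 mm below the top, it drops, and the flap drags lightly on the fingers and shuts once they are out.
Not all that is in view belongs to the job. What is shaped like the reject_pinion but purple is not meant.

How it is judged:
By the outcome, as a careful person would: the job done as asked, in the order asked, and still so for the second after the job is handed in, with the robot touching nothing.
It also fails if it takes over 48 s, if anything falls off the work surface, if the arm or the gripper's body presses on something with over 40 N, if the wrist force passes 120 N, or if a joint passes its speed limit or range.

## Working session

There is one attempt and no reset: what is moved stays moved. The work goes in short steps, Python scripts to look and compute and a tool call to move; the robot and the scene stay as the last step left them, time stands still between calls to the robot, and variables do not carry over. Pictures are saved under pics/ and viewed, at most 10 in all, crops included, and the job is handed in when it is done.

Besides the shell and the picture viewer there is one more tool, called after "Request:" by a JSON object that holds its "api" and its "payload", one argument or row to a line. arm_command: Moves the arm, as the interface text tells. Its arguments: {"type":"object","properties":{"deltas":{"type":"array","items":{"type":"number"}},"force":{"type":"number"}},"required":["deltas"]}

```bash
mkdir -p pics
cat > h.py <<'E'
import numpy as np, cv2
from cell import sensors, optics, arm
def ray(c,uv):
    p=cv2.undistortPoints(np.array([[uv]],float),np.array(c["camera_matrix"]),np.array(c["D"]))[0,0]
    R=cv2.Rodrigues(np.array(c["rvec"],float))[0]; t=np.array(c["tvec"],float).ravel()
    return -R.T@t, R.T@np.array([p[0],p[1],1])
def onplane(c,uv,z):
    o,d=ray(c,uv); return o+d*(z-o[2])/d[2]
E
python3 - <<'E'
from h import *
s=sensors.observe(); print(s, arm.nose_length)
for n in("top","side"):
    c=optics.calibration(n); im=optics.get_image(n); cv2.imwrite(f"pics/{n}0.png",im); print(n,ray(c,(320,240)))
E
```

```text
{'clock': 0.0, 'joints': array([-1.21259691,  0.43520239,  0.02494742,  1.57407989, -0.01160911,
        1.1339899 , -0.0750951 ]), 'dq': array([-0.00015684,  0.00143083, -0.00036981, -0.00041069,  0.00018944,
       -0.00194257, -0.0007818 ]), 'joint_efforts': array([ 6.19374623e-04, -6.67830563e+01,  9.85500924e-01, -3.14464974e+01,
       -6.04389142e-02,  4.27285081e-02,  2.06032705e-04]), 'position': array([0.2777379 , 0.55937242, 0.24496409]), 'ee_rot': array([-7.17451308e-01, -3.05833344e+00,  2.38269320e-03]), 'force': array([ 0.23290179, -0.12744949, -0.94323621]), 'ft_torque': array([-0.033486  , -0.03587326, -0.03208174]), 'gripper_force': 0.0, 'width': 0.9997528507783091} 0.019
top (array([0.46384659, 0.01744432, 0.97859792]), array([ 0.10714065, -0.00972453, -0.99424843]))
side (array([ 0.14874759, -0.48428675,  0.78554504]), array([ 0.44180012,  0.53059488, -0.72341825]))
```

View pics/top0.png

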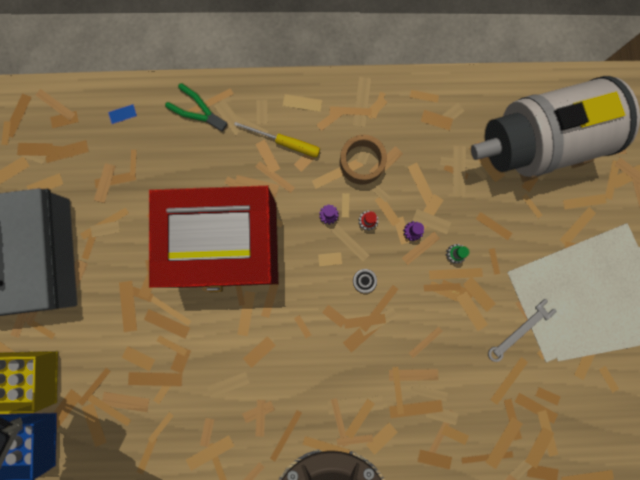

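View pics/side0.png

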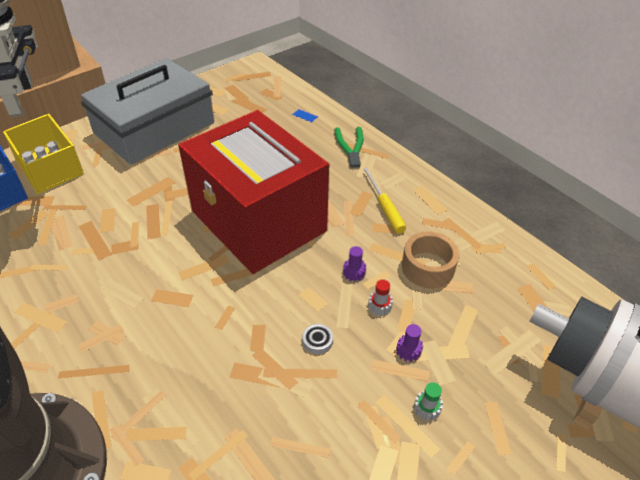

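Top view (image up = +x, left = +y) shows the box with its flap at about (209,235). The pinions are purple (329,214), red (369,219), purple (414,231) and green (459,253). The red one, side (380,297), with bright steel below the red top, fits the description. The two purple ones and the green one don't. I'll confirm it in a crop and measure.

Run:
```python
from h import *
ims={n:cv2.imread(f"pics/{n}0.png") for n in("top","side")}
C={n:optics.calibration(n) for n in ims}
def mask(im,lo,hi,box):
    h=cv2.cvtColor(im,cv2.COLOR_BGR2HSV); m=cv2.inRange(h,lo,hi)
    if lo[0]==0: m|=cv2.inRange(h,(172,lo[1],lo[2]),(180,255,255))
    z=np.zeros_like(m); x0,y0,x1,y1=box; z[y0:y1,x0:x1]=m[y0:y1,x0:x1]; return z
# cap: brightest/biggest blob
def blobs(m):
    n,l,st,ce=cv2.connectedComponentsWithStats(m); return [(st[i].tolist(),ce[i].round(1).tolist()) for i in range(1,n) if st[i][4]>8]
for n,b in(("top",(350,200,392,240)),("side",(360,270,400,320))):
    print(n,blobs(mask(ims[n],(0,140,60),(6,255,255),b)))
print("yellow top",blobs(mask(ims["top"],(22,120,100),(35,255,255),(150,180,280,290))))
print("yellow side",blobs(mask(ims["side"],(22,120,100),(35,255,255),(180,100,330,200))))
# flap+strip outline = non red within lid
h=cv2.cvtColor(ims["top"],cv2.COLOR_BGR2HSV)
m=(~mask(ims["top"],(0,140,40),(8,255,255),(0,0,640,480)))
z=np.zeros_like(m); z[195:275,155:262]=m[195:275,155:262]
c=max(cv2.findContours(z,0,2)[0],key=cv2.contourArea); r=cv2.minAreaRect(c); bp=cv2.boxPoints(r)
print(bp); print([onplane(C["top"],p,.17).round(4).tolist() for p in bp]); print(onplane(C["top"],r[0],.17))
a=cv2.resize(ims["top"][180:280,310:480],None,fx=4,fy=4,interpolation=2); b=cv2.resize(ims["side"][230:430,330:460],(260,400),interpolation=2)
b=cv2.resize(b,(260,400)); out=np.zeros((400,680+260-140,3),np.uint8); out[:,:540]=a[:,:540]; out[:,540:]=b; cv2.imwrite("pics/crop.png",out)
```

```text
top [([362, 211, 15, 16, 167], [369.0, 218.6])]
side [([376, 280, 14, 15, 176], [382.4, 286.9]), ([372, 294, 18, 13, 65], [380.4, 301.7])]
yellow top [([168, 250, 82, 9, 512], [208.3, 253.6])]
yellow side [([213, 141, 49, 42, 329], [237.5, 161.3])]
[[165.32185 207.33371]
 [248.94655 204.4501 ]
 [250.78978 257.90378]
 [167.16508 260.78738]]
[[0.6183, 0.2916, 0.17], [0.6198, 0.1381, 0.17], [0.5215, 0.1358, 0.17], [0.52, 0.2874, 0.17]]
[0.56960022 0.21316928 0.17      ]
```

View pics/crop.png

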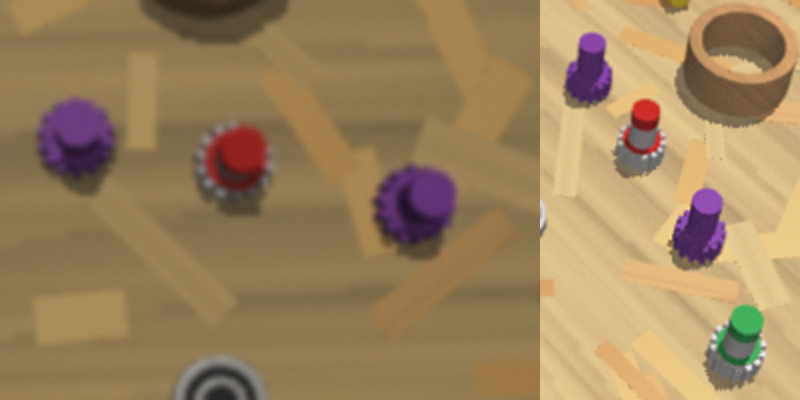

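The crop confirms it: bright steel with a red cap at crop (243,152), which is top pixel (370.7,218). The neighbours are all purple or green. Next, triangulate.

Run:
```python
from h import *
T,S=optics.calibration("top"),optics.calibration("side")
def tri(a,b):
    o1,d1=ray(T,a);o2,d2=ray(S,b)
    d1/=np.linalg.norm(d1);d2/=np.linalg.norm(d2)
    st=np.linalg.lstsq(np.c_[d1,-d2],o2-o1,rcond=None)[0]; p,q=o1+st[0]*d1,o2+st[1]*d2
    return ((p+q)/2).round(4),np.linalg.norm(p-q).round(4)
print("red top@.06",onplane(T,(370.7,218),.06),"side cap@.053",onplane(S,(382.4,286.9),.053),tri((370.7,218),(382.4,286.9)))
for n,p in(("p1",(329.5,213)),("p2",(417,229)),("green",(462,252))): print(n,onplane(T,p,.06))
print("strip top",onplane(T,(208.3,253.6),.17),"side",onplane(S,(237.5,161.3),.17),tri((208.3,253.6),(237.5,161.3)))
print("strip ends",onplane(T,(168,254.5),.17),onplane(T,(250,254.5),.17))
print("toolbox",onplane(T,(50,312),.12),onplane(T,(50,190),.12))
```

```text
red top@.06 [ 0.60622151 -0.09814938  0.06      ] side cap@.053 [ 0.60971785 -0.09736598  0.053     ] (array([ 0.6072, -0.0989,  0.0563]), np.float64(0.001))
p1 [ 0.61882672 -0.01275033  0.06      ]
p2 [ 0.58080472 -0.19361371  0.06      ]
green [ 0.53054684 -0.2848761   0.06      ]
strip top [0.53122997 0.21277442 0.17      ] side [0.53159191 0.20696492 0.17      ] (array([0.533 , 0.213 , 0.1655]), np.float64(0.0033))
strip ends [0.5314115  0.28600556 0.17      ] [0.52770678 0.13713132 0.17      ]
toolbox [0.4309586  0.52837376 0.12      ] [0.66828484 0.53619262 0.12      ]
```

Request:
{"api": "arm_command", "payload": {
  "deltas": [0,0,0.293,0.329,-0.658,-0.046,50,0,0,0.293,0.329,-0.658,-0.046,50,0,0,0.293,0.329,-0.658,-0.046,50,0,0,0.293,0.329,-0.658,-0.046,50,0,0,0.293,0.329,-0.658,-0.046,50,0,0,0.293,0.329,-0.658,-0.046,50,0,0,0.293,0.329,-0.658,-0.046,50,0,0,0.293,0.329,-0.658,-0.046,50,0,0,0.293,0.329,-0.658,-0.046,50,0,0,0.293,0.329,-0.658,-0.046,50,0,0,0.293,0.329,-0.658,-0.046,50,0,0,0.293,0.329,-0.658,-0.046,50,0,0,0.293,0.329,-0.658,-0.046,50,0,0,0.293,0.329,-0.658,-0.046,50,0,0,0.293,0.329,-0.658,-0.046,50,0,0,0.293,0.329,-0.658,-0.046,50,0,0,0.293,0.329,-0.658,-0.046,50,0,0,0.293,0.329,-0.658,-0.046,50]
}}

```text
clock: 1.9
position: [0.6065, -0.0966, 0.1994]
ee_rot: [0.001, -3.141, -0.002]
force: [0.1, 0.0, 0.1]
width: 0.546
gripper_force: 0.0
```

Run:
```python
from h import *
s=sensors.observe(); c=optics.calibration("wrist"); im=optics.get_image("wrist"); cv2.imwrite("pics/w1.png",im)
print(s["clock"],s["position"],s["ee_rot"],s["width"])
R=cv2.Rodrigues(s["ee_rot"])[0]; print(R.round(3))
h=cv2.cvtColor(im,cv2.COLOR_BGR2HSV); m=cv2.inRange(h,(0,140,60),(6,255,255))|cv2.inRange(h,(172,140,60),(180,255,255))
n,l,st,ce=cv2.connectedComponentsWithStats(m)
for i in range(1,n):
    if st[i][4]>100: print(st[i],ce[i],onplane(c,ce[i],.06))
print(cv2.projectPoints(np.array([[.607,-.098,.06]]),np.array(c["rvec"]),np.array(c["tvec"]),np.array(c["camera_matrix"]),np.array(c["D"]))[0])
```

```text
1.9 [ 0.60652156 -0.09662954  0.19941348] [ 1.33197206e-03 -3.14073096e+00 -1.62441067e-03] 0.5464824940715546
[[-1.    -0.001 -0.001]
 [-0.001  1.     0.001]
 [ 0.001  0.001 -1.   ]]
[  530    42   110   277 22846] [592.63875514 179.76551694] [0.56401951 0.10585689 0.06      ]
[ 301  208   37   45 1078] [319.44248609 231.54730983] [ 0.603698  -0.0973319  0.06     ]
[[[318.588167   235.64086137]]]
```

View pics/w1.png

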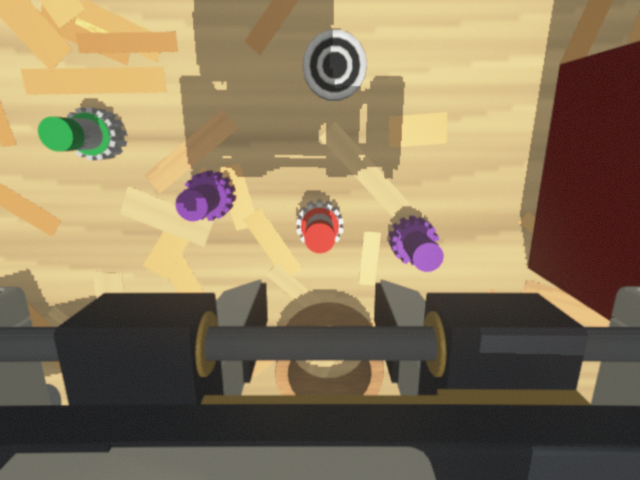

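The wrist view shows the red cap's top disc at about (319.5,237), against a predicted (318.6,235.6), so the position holds to about 1 mm. The purples at (195,205) and (428,255) are clear of the fingers. Descend and grip.

Request:
{"api": "arm_command", "payload": {
  "deltas": [0,0,0,0,0,-0.04,50,0,0,0,0,0,-0.08,50,0,0,0,0,0,-0.115,50,0,0,0,0,0,-0.14,50,0,0,0,0,0,-0.155,50,0,0,0,0,0,-0.155,50,0,0,0,0,0,-0.155,10,0,0,0,0,0,-0.155,10,0,0,0,0,0,-0.155,10,0,0,0,0,0,-0.155,10,0,0,0,0,0,-0.155,10,0,0,0,0,0,-0.155,10],
  "force": 35
}}

```text
clock: 3.15
position: [0.6076, -0.0981, 0.0458]
ee_rot: [0.001, 3.14, 0.0]
force: [-0.3, 0.9, 7.0]
width: 0.255
gripper_force: 35.0
```

Request:
{"api": "arm_command", "payload": {
  "deltas": [0,0,0,0,0,0.04,10,0,0,0,0,0,0.08,10,0,0,0,0,0,0.12,10,0,0,0,0,0,0.16,10,0,0,0,0,0,0.2,10,0,0,0,0,0,0.235,10,0,0,0,-0.005,0.04,0.235,10,0,0,0,-0.01,0.08,0.235,10,0,0,0,-0.015,0.12,0.235,10,0,0,0,-0.02,0.16,0.235,10,0,0,0,-0.025,0.2,0.235,10,0,0,0,-0.03,0.24,0.235,10,0,0,0,-0.035,0.27,0.235,10,0,0,0,-0.041,0.295,0.235,10,0,0,0,-0.041,0.31,0.235,10,0,0,0,-0.041,0.31,0.235,10,0,0,0,-0.041,0.31,0.235,10]
}}

```text
clock: 4.85
position: [0.5663, 0.2105, 0.2795]
ee_rot: [-0.002, -3.141, 0.002]
force: [-0.4, -1.4, -2.5]
width: 0.253
gripper_force: 35.0
```

Run:
```python
from h import *
s=sensors.observe(); c=optics.calibration("wrist"); im=optics.get_image("wrist"); cv2.imwrite("pics/w2.png",im)
print(s["position"],s["force"],s["width"])
h=cv2.cvtColor(im,cv2.COLOR_BGR2HSV); m=cv2.inRange(h,(22,120,90),(35,255,255))
n,l,st,ce=cv2.connectedComponentsWithStats(m)
for i in range(1,n):
    if st[i][4]>150: print(st[i],ce[i],onplane(c,ce[i],.17))
```

```text
[0.56629012 0.21048632 0.2794853 ] [-0.36226184 -1.35694625 -2.49900363] 0.2534840650588088
[ 215  187  217   21 3700] [322.41675676 196.37783784] [0.53115934 0.21162881 0.17      ]
```

View pics/w2.png

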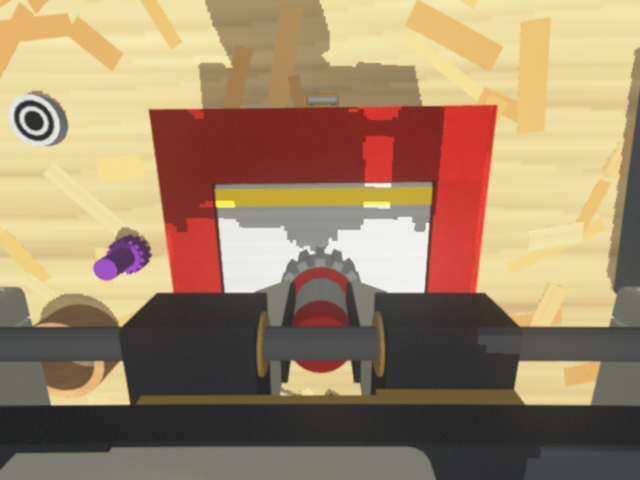

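The wrist view shows the pinion held upright at (320,310) over the shut flap. The yellow strip is centred at (322,196), which gives x 0.531, y 0.2116, so the TCP is over the mouth centre (0.567, 0.212). Push down through it.

Request:
{"api": "arm_command", "payload": {
  "deltas": [0,0,0,0,0.001,-0.03,10,0,0,0,0,0.001,-0.05,10,0,0,0,0,0.001,-0.062,10,0,0,0,0,0.001,-0.074,10,0,0,0,0,0.001,-0.086,10,0,0,0,0,0.001,-0.098,10,0,0,0,0,0.001,-0.11,10,0,0,0,0,0.001,-0.122,10,0,0,0,0,0.001,-0.132,10,0,0,0,0,0.001,-0.14,10,0,0,0,0,0.001,-0.14,10,0,0,0,0,0.001,-0.14,10],
  "force": 50
}}

```text
clock: 6.1
position: [0.5649, 0.2124, 0.1388]
ee_rot: [-0.001, -3.139, 0.002]
force: [-4.9, -0.6, -4.5]
width: 0.253
gripper_force: 50.0
```

Request:
{"api": "arm_command", "payload": {
  "deltas": [0,0,0,0,0,0,55,0,0,0,0,0,0,55,0,0,0,0,0,0,55,0,0,0,0,0,0,55,0,0,0,0,0,0,55,0,0,0,0,0,0,55,0,0,0,0,0,0,55]
}}

```text
clock: 6.8
position: [0.5662, 0.2128, 0.1399]
ee_rot: [0.001, 3.141, 0.0]
force: [-3.3, -1.5, 3.8]
width: 0.601
gripper_force: 2.4
```

Run:
```python
from h import *
s=sensors.observe(); im=optics.get_image("wrist"); cv2.imwrite("pics/w3.png",im)
print(s["clock"],s["position"],s["force"],s["width"])
```

```text
6.8 [0.56618013 0.21275655 0.13994356] [-3.34169909 -1.53911209  3.779475  ] 0.6011167099842399
```

View pics/w3.png

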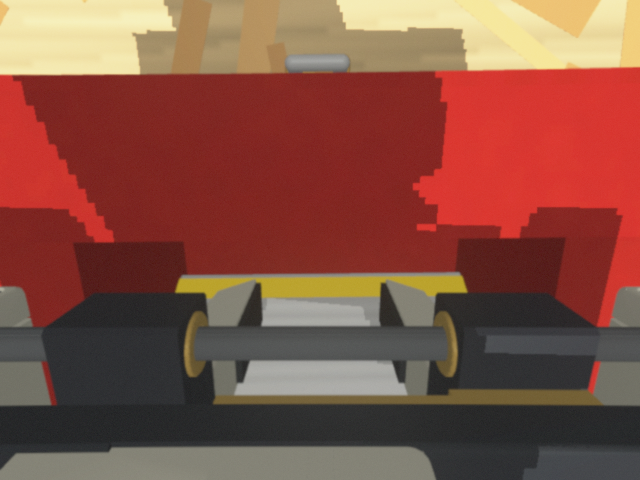

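The fingers are open and the pinion is gone from between them. The flap (strip at row 285) rests against the fingers. Withdraw.

Request:
{"api": "arm_command", "payload": {
  "deltas": [0,0,0,0,0,0.015,55,0,0,0,0,0,0.03,55,0,0,0,0,0,0.045,55,0,0,0,0,0,0.06,55,0,0,0,0,0,0.08,55,0,0,0,0,0,0.11,55,0,0,0,0,0,0.14,55,0,0,0,0,0,0.16,55,0,0,0,-0.04,-0.03,0.17,55,0,0,0,-0.08,-0.06,0.17,55,0,0,0,-0.1,-0.1,0.17,55,0,0,0,-0.1,-0.14,0.17,55,0,0,0,-0.1,-0.18,0.17,55,0,0,0,-0.1,-0.2,0.17,55,0,0,0,-0.1,-0.2,0.17,55,0,0,0,-0.1,-0.2,0.17,55]
}}

```text
clock: 8.45
position: [0.4666, 0.0132, 0.31]
ee_rot: [0.002, 3.14, 0.001]
force: [-0.8, 0.2, -0.9]
width: 0.598
gripper_force: 0.0
```

Run:
```python
from h import *
s=sensors.observe(); print(s["clock"],s["position"],s["force"])
a=optics.get_image("top"); b=optics.get_image("side")
out=np.hstack([cv2.resize(a[170:310,140:480],(400,165)),cv2.resize(b[90:255,160:560],(400,165))])
out=np.vstack([cv2.resize(a[160:310,140:490],(800,343)),cv2.resize(b[90:440,160:560],(286,250)).copy() if 0 else cv2.copyMakeBorder(cv2.resize(b[90:440,160:560],(290,254)),0,0,0,510,0)])
cv2.imwrite("pics/end.png",out)
```

```text
8.45 [0.46656933 0.01320412 0.31000261] [-0.8026968   0.16630744 -0.92912803]
```

View pics/end.png

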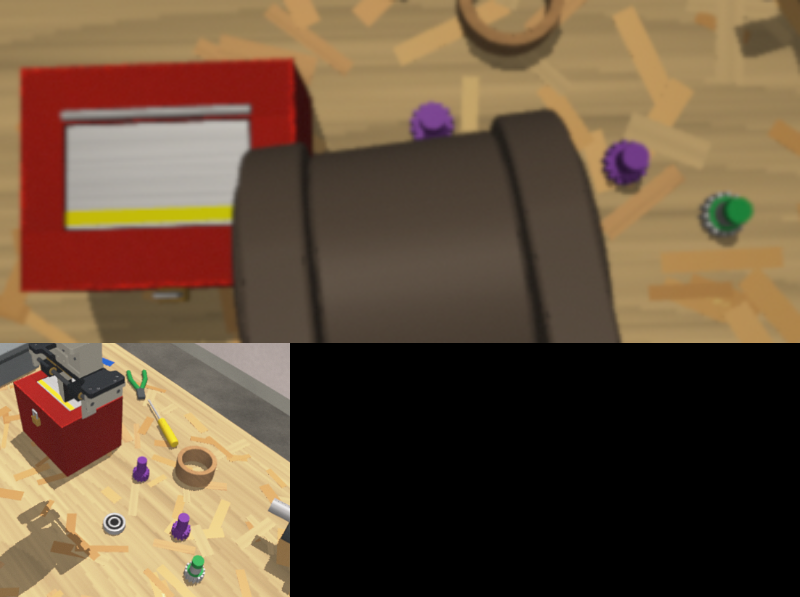

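The flap is shut, with its strip at the same place as at the start. No red pinion is left on the bench, the green and purple ones are standing, and the arm touches nothing. Hand in.

```bash
python3 -c "
from cell import arm; print(arm.sign_off())"
```

```text
the job is handed in; nothing more can be done
None
```

I pushed the red pinion down through the flap into the reject box, the flap shut behind it, the green pinion was left standing, and the job was handed in at about 8.5 s; the pinion lying inside is inferred, since no camera sees into the box.

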